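# Press two bushings into a bearing block and close the retainer

### The job

Press the two brass bushings into the bearing block, the large one in the large bore and the small one in the small bore. Push each down its tight bore until the rising resistance tells you it sits on the shoulder, then stop rather than forcing it. With both fully home, swing the retainer bar shut against its stop so that it lies over both bushings, let go, and leave the other things on the table alone.

Things in the scene. Friction and masses are not known exactly. Their poses are not given: they have to be found in the camera images.
- block: aluminium bearing block fixed to the table, 70 mm (x) by 170 mm (y), 40 mm high; origin under its centre, on the table. 45 mm to either side of its centre along its own y are two upright bores: large at +y, small at -y. In each, 26 mm down, is a shoulder faced with black rubber that gives about 1 mm per 20 N. Crushing the rubber by more than 4.5 mm counts as forcing; a stop at 20 to 25 N on the tool is about right
- bore_large (a point): centre of the large bore's mouth, on the block's top face; axes as the block's. 43 mm wide for the 40 mm bushing; from 14 mm down, four spring ribs hold and guide it. Let go, it rests upright some 17 mm deep; from there the pressing force builds up to 6 to 12 N, then climbs steeply at the shoulder. Home, its top is 4 mm or a little less above the block's top, its centre 11 mm below this point; the ribs hold it
- bore_small (a point): the same for the small bore: 33 mm wide for the 30 mm bushing, same depths, ribs, forces and home height
- bushing_large_center (a point): centre of the large brass bushing, a plain upright cylinder 40 mm in diameter and 30 mm high (this point is 15 mm above its underside), edges chamfered 1.5 mm, both ends serve alike; a small blind hole in its top is not for gripping; about 0.16 kg. Loose, stands upright on the table
- bushing_small_center (a point): centre of the small brass bushing, 30 mm in diameter and 30 mm high, otherwise the same; about 0.09 kg. Loose, stands upright on the table
- retainer_pivot (a point): pivot axis of the retainer bar at the centre of the block's top, at the underside of the bar, 6.5 mm above the block's top, so that the bar clears a bushing that is home by 2.5 mm and is blocked by one that is not
- retainer (a joint): angle of the retainer bar about its upright pivot, rad: 0 = shut, the bar lies along the block's y over both bores, knob over the large one, against a fixed stop; grows anticlockwise seen from above, to 2.2. At the start it stands open, roughly across the block, knob on the block's -x side. It stays where it is left; about 2 N at the knob turns it
- retainer_knob (a point): grip point on the upright round knob of the retainer bar, 54 mm from the pivot: the knob is 12 mm in diameter and 24 mm tall, this point is 13 mm above the bar's 5 mm thick, 16 mm wide and 124 mm long flat, 64.5 mm above the table. Push it sideways or pinch it from above
- punch_die: steel punch die, a bystander, 31 mm wide, 40 mm high, stepped; origin at its foot
- brayer: hand roller with wooden handle, a bystander, 176 mm by 87 mm; origin at its foot
- spring_clamp: orange spring clamp lying flat, a bystander, 58 mm by 111 mm; origin at its foot
- marker_pen: marker pen lying flat, a bystander, 135 mm long; origin at its foot
There are look-alikes about, which are no part of the job. Leave any purple look-alike of the part that bears bushing_small_center alone.

How it is judged:
By the outcome, as a careful person would: the job done as asked, in the order asked, and still so for the second after the job is handed in, with the robot touching nothing.
It also fails if it takes over 72 s, if anything falls off the work surface, if the arm or the gripper's body presses on something with over 40 N, if the wrist force passes 120 N, or if a joint passes its speed limit or range.

### The arm

A 7-joint arm with a two-finger parallel gripper is mounted at the origin on a cart in front of the work surface, level with it; the furniture and walls round the work are solid. World frame = base frame: x ahead of the robot, y to its left, z up, the work surface at z = 0. Lengths are in m, angles in rad, forces in N, time in s.
With the tool pointing down it reaches from about 0.4 to 0.875 m from the base axis. Payload 19.3 kg.
Tool frame: the origin (TCP) lies midway between the tips of the shut fingers; the grasp point (between the pads) lies 19 mm behind it (bot.pinch_z is the distance from the TCP to the grasp point, in m); z points along the fingers, y is the line along which they close (so a half turn about z gives the same grasp; the last joint's range is limited). The gripper opens to 85 mm and grips with 20 to 120 N. Pads are 22 mm wide; open, the fingers measure 114 mm over their backs; the gripper's body (76 mm by 85 mm) begins 54 mm behind the grasp point. The pads swing forward as they close: fully open they stand 13 mm farther back than shut.
Start: joints at [-1.287, 0.521, -0.036, 1.599, 0.021, 1.021, -0.113], TCP at [0.217, 0.586, 0.231] pointing down, gripper open.
Joint ranges: [-2.91, 2.91], [-0.3, 2.13], [-1.5, 1.42], [0.17, 2.43], [-1.26, 4.41], [0.16, 1.93], [-2.52, 2.52]. Speed limits (rad/s): [1.89, 1.89, 2.39, 2.39, 3.01, 3.01, 3.01].

### API

Orientations are given as [roll, pitch, yaw] about the fixed x, y, z axes, in that order (R = Rz(yaw) Ry(pitch) Rx(roll)).
In Python, from workcell import observe, viewer, bot gives the robot as it stands. The module is installed in compiled form; this text tells all that it offers.
- The arm moves only by the tool play_rows, never from a script. Its argument "motion" is a list of rows, each a list of 7 numbers: the shift along the tool's x, y, z in cm, then the turn, a rotation vector about the tool's x, y, z in rad, then the opening, from -1 (shut) to 1 (fully open), so that 0 is half open. A call has exactly 5 rows; each row is the pose to reach, as a shift and turn from the pose commanded when the call began, along the tool's axes at that moment; what a row does not reach only later rows make up. A row lasts 1/10 s, in which the tool goes at most 50 mm and 8.59 degrees, less where a joint would pass 70% of its speed; a pose out of reach is approached as far as the arm can. A call with a gripper value outside its range is refused whole. The fingers move at their own pace and stop on an object; "squeeze" is the grip in N (left out, the last holds). Time passes only in rows, so rows that repeat a pose let the fingers close, or fill a call up. It gives the time, the measured TCP pose, the force, the opening and the grip force at its end, in the units of the state.
- observe(): the state, without advancing time (a new reading comes with each control period).
- viewer.grab_frame(name): name is "scene" or "top"; returns (picture, depth): 480x640x3 uint8, red, green, blue; 480x640 float32, m along the optical axis (not along the pixel's ray), 0 where there is no reading.
- viewer.camera_info(name): a dict with "fx", "fy", "cx", "cy" (pixels), "k1" (the pictures are not rectified: a ray, as slopes to the right and down, at radius r is drawn at 1 + k1 r^2 times it, then the intrinsics apply), "R" (3x3) and "t" (3): a world point X has camera coordinates R X + t. Camera axes: x right, y down, z forward; pixel columns grow to the right and rows downward; lengths in m; the calibration is good to about 2 mm. A picture is of the moment at which its call begins. camera_info takes no time and is no camera call.
- bot.job_done(): hands the job in; it is judged then, once.
The state is a dict: "clock": time; "qpos": joint angles; "qd": joint speeds; "joint_efforts": joint torques, N m; "position": TCP position; "tool_rot": TCP orientation; "force": force on the tool from outside, world axes, zero at the start; "moment": the same for the moment, N m; "grip_width": finger opening in m; "finger_force": force on a finger pad.
Only numpy, scipy, OpenCV 4.12 (cv2) and the standard library are available. Lean on these libraries where they do the work, as an engineer would, in place of code of your own. Each camera call takes 0.05 s, during which the arm holds its last target. There are 200 camera calls.

## Working session

There is one attempt and no reset: what is moved stays moved. The work goes in short steps, Python scripts to look and compute and a tool call to move; the robot and the scene stay as the last step left them, time stands still between calls to the robot, and variables do not carry over. Pictures are saved under pics/ and viewed, at most 10 in all, crops included, and the job is handed in when it is done.

Besides the shell and the picture viewer there is one more tool, called after "Request:" as name(argument=value, ...), one argument or row to a line, values as JSON. play_rows: Moves the arm, as the interface text tells. Its arguments: {"type":"object","properties":{"motion":{"type":"array"},"squeeze":{"type":"number"}},"required":["motion"]}

```bash
mkdir -p pics; cat > h.py <<'E'
import numpy as np, cv2
from workcell import observe, viewer, bot
def grab(n):
    im,d=viewer.grab_frame(n); return im,d,viewer.camera_info(n)
def ray(ci,u,v):
    xd=np.array([(u-ci['cx'])/ci['fx'],(v-ci['cy'])/ci['fy']]); x=xd.copy()
    for _ in range(20): x=xd/(1+ci['k1']*(x@x))
    R=np.array(ci['R']);t=np.array(ci['t'])
    return -R.T@t, R.T@np.array([x[0],x[1],1.])
def onplane(ci,u,v,z):
    c,d=ray(ci,u,v); return c+d*(z-c[2])/d[2]
def bydepth(ci,u,v,dep):
    c,d=ray(ci,u,v); return c+d*dep
def proj(ci,X):
    p=np.array(ci['R'])@np.array(X)+np.array(ci['t']); x=p[:2]/p[2]; x=x*(1+ci['k1']*(x@x))
    return x[0]*ci['fx']+ci['cx'], x[1]*ci['fy']+ci['cy']
def save(n,im): cv2.imwrite('pics/'+n,cv2.cvtColor(im,cv2.COLOR_RGB2BGR))
E
python3 - <<'E'
from h import *
for n in('scene','top'):
    im,d,ci=grab(n); save(n+'0.png',im); np.savez(n+'0.npz',im=im,d=d)
    print(n,ci)
print(observe())
E
```

```text
scene {'fx': 494.71486718997454, 'fy': 494.71486718997454, 'cx': 318.916782257165, 'cy': 234.1115976793971, 'k1': -0.03952359021953513, 'R': array([[-0.72771191, -0.68576158,  0.01290094],
       [-0.2922592 ,  0.29301173, -0.91034537],
       [ 0.62049975, -0.66623958, -0.41364826]]), 't': array([0.5076079 , 0.13909543, 0.9803088 ])}
top {'fx': 595.1341736056751, 'fy': 595.1341736056751, 'cx': 312.4123997939065, 'cy': 227.75701217033873, 'k1': -0.17770127146223433, 'R': array([[-0.00236217, -0.99962353,  0.02733533],
       [-0.98148353, -0.00291805, -0.1915243 ],
       [ 0.19153196, -0.02728159, -0.98110714]]), 't': array([0.19542104, 0.50455733, 1.10146365])}
{'clock': 0.1, 'qpos': array([-1.28718063,  0.52195709, -0.03633396,  1.59991846,  0.02118103,
        1.0211081 , -0.11282327]), 'qd': array([-0.00022962, -0.00297238,  0.00160163, -0.00066807, -0.00062347,
       -0.00018168,  0.00104353]), 'joint_efforts': array([ 4.01958052e-03, -9.28480482e+01,  1.98423497e+00, -3.70533478e+01,
        1.81931513e-02,  5.25596275e-03,  7.40191012e-06]), 'position': array([0.21647157, 0.58600546, 0.23079319]), 'tool_rot': array([-3.14058699e+00,  5.05392116e-05,  2.78773789e+00]), 'force': array([ 0.56827417, -0.06125385, -0.09498753]), 'moment': array([ 0.00658369, -0.02942536, -0.02630009]), 'finger_force': 0.0, 'grip_width': 0.08536815632776666}
```

View pics/top0.png

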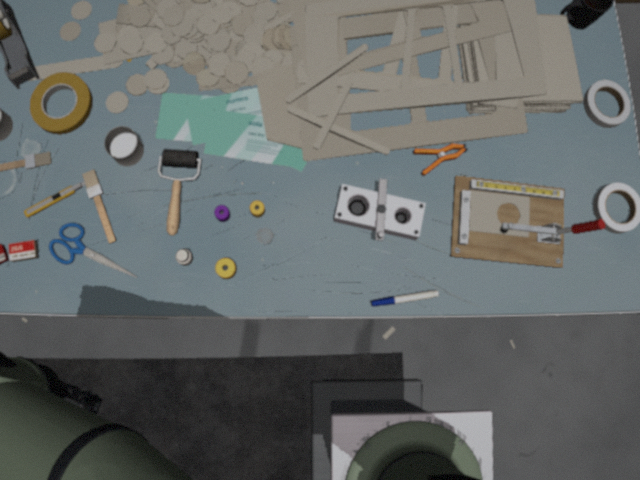

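View pics/scene0.png

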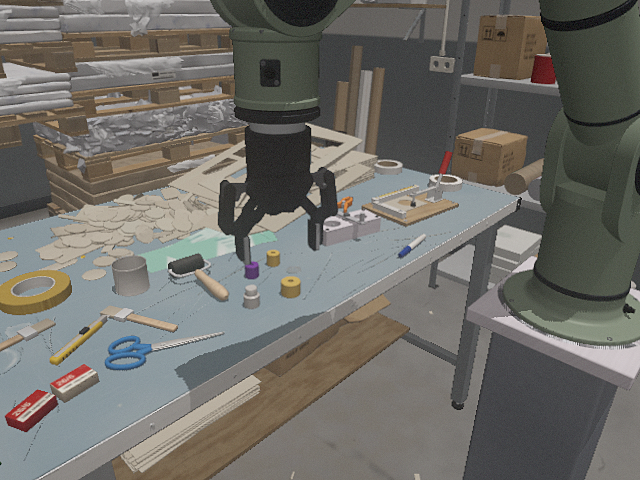

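The top view shows the large brass bushing at (226,267), the small brass one at (257,208), the block at (380,210) with its large bore at (358,205), small bore at (403,215), and the bar across it. 
What could be mistaken for the target: purple look-alike (222,213), punch die (183,256), tape rings (60,103). I choose the brass ones by colour and size.

```bash
cat > m.py <<'E'
from h import *
f=np.load('top0.npz'); im,d=f['im'],f['d']; ci=viewer.camera_info('top')
hsv=cv2.cvtColor(im,cv2.COLOR_RGB2HSV)
m=cv2.inRange(hsv,(18,110,80),(35,255,255))
for (u,v,nm) in((226,267,'L'),(257,208,'S')):
    w=np.zeros_like(m); w[v-16:v+17,u-16:u+17]=m[v-16:v+17,u-16:u+17]
    # top-face only: depth-derived height
    ys,xs=np.nonzero(w); P=np.array([bydepth(ci,x,y,d[y,x]) for x,y in zip(xs,ys)])
    t=P[np.abs(P[:,2]-.03)<.006]
    r=cv2.minEnclosingCircle(t[:,:2].astype(np.float32))
    print(nm,len(xs),P[:,2].max(),t.mean(0),'circle',r)
# block: white-ish top face by depth
P=np.zeros(im.shape)
for v in range(165,250):
    for u in range(320,440): P[v,u]=bydepth(ci,u,v,d[v,u])
w=((np.abs(P[:,:,2]-.04)<.006)).astype(np.uint8)
n,l,s,c=cv2.connectedComponentsWithStats(w); k=1+s[1:,4].argmax(); print('block comp',s[k])
q=P[l==k]; rect=cv2.minAreaRect(q[:,:2].astype(np.float32)*1000); print('rect mm',rect,q[:,2].mean())
# retained light area by colour
lm=cv2.inRange(hsv,(0,0,150),(180,40,255)); lm2=np.zeros_like(lm); lm2[170:245,325:435]=lm[170:245,325:435]
cs,_=cv2.findContours(lm2,0,2); pts=np.vstack([c for c in cs if cv2.contourArea(c)>50])[:,0]
X=np.array([onplane(ci,x,y,.04)[:2] for x,y in pts],np.float32)*1000; print('rect by colour',cv2.minAreaRect(X))
hull=[]
for nm,u,v in(('boreL',358,205),('boreS',403,215)):
    g=cv2.cvtColor(im,cv2.COLOR_RGB2GRAY)[v-14:v+15,u-14:u+15]; b=(g<110).astype(np.uint8)
    n,l,s,c=cv2.connectedComponentsWithStats(b); k=1+s[1:,4].argmax(); cc=c[k]+[u-14,v-14]
    print(nm,s[k],cc,onplane(ci,*cc,.04))
h=(P[:,:,2]>.055)&(P[:,:,2]<.08); q=P[h]; print('knob',len(q),q.mean(0) if len(q) else 0)
print('knob guess',onplane(ci,378,236,.0755))
for n,(u0,v0,u1,v1) in {'c1':(170,190,290,290),'c2':(320,160,440,260)}.items(): pass
a=cv2.resize(im[190:290,170:290],None,fx=5,fy=5,interpolation=2)[:, :400*5]
b=cv2.resize(im[165:250,320:440],None,fx=5,fy=5,interpolation=2)
a=cv2.resize(im[190:280,170:270],None,fx=4,fy=4,interpolation=2); b=cv2.resize(im[165:255,330:430],None,fx=4,fy=4,interpolation=2)
save('crop.png',np.hstack([a,b]))
E
python3 m.py
```

```text
L 296 1.1719469472520496 [0.42950388 0.3641517  0.02828657] circle ((0.4294067621231079, 0.364596962928772), 0.01961122639477253)
S 159 0.03377112695751827 [0.54825577 0.30487216 0.02856799] circle ((0.549046516418457, 0.305266410112381), 0.014106177724897861)
block comp [ 383  194   43   43 1101]
rect mm ((532.6174926757812, 18.488540649414062), (80.15713500976562, 71.76185607910156), 76.1323013305664) 0.03848906858846224
rect by colour ((551.6378784179688, 59.19453430175781), (170.508056640625, 102.1682357788086), 77.18836975097656)
boreL [  4   4  21  21 336] [358.         205.18154762] [0.55103567 0.10590662 0.04      ]
boreS [  6   7  16  16 188] [402.42021277 215.42021277] [0.53089001 0.01857828 0.04      ]
knob 69 [0.50442397 0.06541866 0.06507404]
knob guess [0.48331504 0.07289107 0.0755    ]
```

View pics/crop.png

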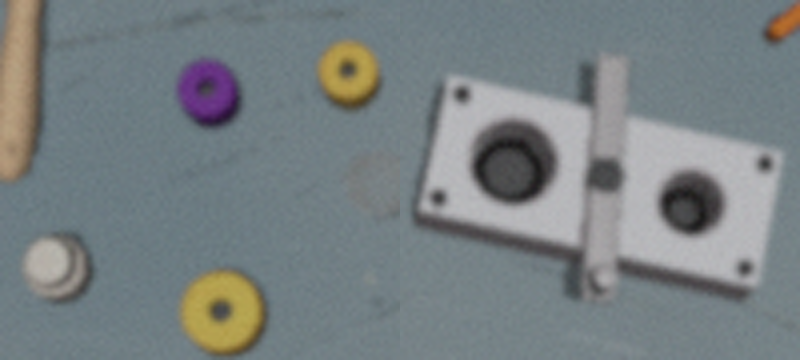

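The crop confirms the two brass bushings at top px (225,268) and (257,208), clearly different from the purple part at (222,213). The block has its large bore to the left at (358.5,205), the small one at (402.7,215.7), and the knob at the bar's lower end at (380,234). The sizes and the 89.6 mm bore spacing agree with the description.

Request:
play_rows(
  motion=[
    [-27.7,-13.4,11,0,0,1.444,1],
    [-27.7,-13.4,11,0,0,1.444,1],
    [-27.7,-13.4,11,0,0,1.444,1],
    [-27.7,-13.4,11,0,0,1.444,1],
    [-27.7,-13.4,11,0,0,1.444,1],
  ],
)

```text
clock: 0.6
position: [0.3808, 0.4151, 0.1465]
tool_rot: [3.142, 0.0, 2.032]
force: [-0.2, 2.1, -0.7]
grip_width: 0.0857
finger_force: 0.0
```

```bash
cat > m2.py <<'E'
from h import *
# refine: sub-pixel outlines of bushings' tops and bore mouths in both starting views
ct=viewer.camera_info('top')
im=np.load('top0.npz')['im']; g=cv2.cvtColor(im,cv2.COLOR_RGB2GRAY).astype(float)
sat=cv2.cvtColor(im,cv2.COLOR_RGB2HSV)[:,:,1].astype(float)
def circ(A,c,z,r,rad):
    # radial search of the steepest edge around world circle
    for it in range(3):
        pts=[]
        for a in np.linspace(0,2*np.pi,72,endpoint=False):
            rr=np.arange(r-rad,r+rad,.0003)
            uv=np.array([proj(ct,[c[0]+q*np.cos(a),c[1]+q*np.sin(a),z]) for q in rr],np.float32)
            pr=cv2.remap(A.astype(np.float32),uv[:,0].reshape(1,-1),uv[:,1].reshape(1,-1),1)[0]
            gr=np.abs(np.gradient(cv2.GaussianBlur(pr.reshape(1,-1),(0,0),2)[0])); k=gr[3:-3].argmax()+3
            pts.append([c[0]+rr[k]*np.cos(a),c[1]+rr[k]*np.sin(a)])
        p=np.array(pts); keep=np.ones(len(p),bool)
        for _ in range(4):
            s=np.linalg.lstsq(np.c_[2*p[keep],np.ones(keep.sum())],(p[keep]**2).sum(1),rcond=None)[0]
            R=np.sqrt(s[2]+s[0]**2+s[1]**2); e=np.abs(np.hypot(*(p-s[:2]).T)-R); keep=e<max(.001,1.5*np.median(e))
        c=s[:2]
    return c,R,keep.sum()
L=circ(sat,(.4294,.3646),.03,.02,.005); S=circ(sat,(.549,.305),.03,.015,.005)
BL=circ(g,(.551,.106),.04,.0215,.005); BS=circ(g,(.531,.0186),.04,.0165,.005)
for n,x in zip(('L','S','BL','BS'),(L,S,BL,BS)): print(n,x)
v=BL[0]-BS[0]; print('spacing',np.hypot(*v),'yaw',-np.arctan2(v[0],v[1]))
o=observe(); print(o['position'],o['tool_rot'])
E
python3 m2.py
```

```text
L (array([0.42850984, 0.36379263]), np.float64(0.020254460024029072), np.int64(69))
S (array([0.54703484, 0.30450184]), np.float64(0.015377473572009975), np.int64(57))
BL (array([0.55164892, 0.10610157]), np.float64(0.020991622381769), np.int64(66))
BS (array([0.53135452, 0.01850141]), np.float64(0.015735520141809275), np.int64(69))
spacing 0.08992024390030252 yaw -0.22765461994188874
[0.3807865  0.41505987 0.14651916] [3.14152428e+00 1.66389219e-04 2.03172544e+00]
```

```bash
cat >> h.py <<'E'
from scipy.spatial.transform import Rotation as Ro
def go(x,y,z,yaw=1.343):
    o=observe(); R=Ro.from_euler('xyz',o['tool_rot']); T=Ro.from_euler('xyz',[np.pi,0,yaw])
    print(np.round(R.inv().apply(np.array([x,y,z])-o['position'])*100,2),np.round((R.inv()*T).as_rotvec(),3))
E
python3 -c "
from h import *
go(.4285,.3638,.06)"
```

```text
[-6.71  1.99  8.65] [0.    0.    0.689]
```

Request:
play_rows(
  motion=[
    [-6.7,2.0,8.6,0,0,0.689,1],
    [-6.7,2.0,8.6,0,0,0.689,1],
    [-6.7,2.0,8.6,0,0,0.689,1],
    [-6.7,2.0,8.6,0,0,0.689,1],
    [-6.7,2.0,8.6,0,0,0.689,1],
  ],
)

```text
clock: 1.1
position: [0.4279, 0.3652, 0.0604]
tool_rot: [-3.141, 0.001, 1.342]
force: [0.4, -0.8, 1.0]
grip_width: 0.0856
finger_force: 0.0
```

```bash
python3 -c "
from h import *
go(.4285,.3638,.016)"
```

```text
[-0.11  0.1   4.44] [-0.     0.001 -0.001]
```

Request:
play_rows(
  motion=[
    [0,0,2.5,0,0,0,1],
    [0,0,4.4,0,0,0,1],
    [0,0,4.4,0,0,0,1],
    [0,0,4.4,0,0,0,0.2],
    [0,0,4.4,0,0,0,-1],
  ],
  squeeze=40,
)

```text
clock: 1.6
position: [0.4283, 0.3661, 0.018]
tool_rot: [3.141, -0.001, 1.349]
force: [-0.2, -0.6, 0.5]
grip_width: 0.059
finger_force: 0.0
```

Request:
play_rows(
  motion=[
    [0,0,0,0,0,0,-1],
    [0,0,0,0,0,0,-1],
    [0,0,0,0,0,0,-1],
    [0,0,0,0,0,0,-1],
    [0,0,0,0,0,0,-1],
  ],
)

```text
clock: 2.1
position: [0.4285, 0.3662, 0.0184]
tool_rot: [3.141, -0.002, 1.349]
force: [-0.5, -1.3, 12.4]
grip_width: 0.0381
finger_force: 38.7
```

```bash
python3 -c "
from h import *
o=observe(); print(o['position'],o['tool_rot'],o['grip_width'],o['finger_force'],o['force'])
go(.4285,.3638,.016)
for n in('scene','top'):
  im,d,ci=grab(n); u,v=proj(ci,[.4285,.3638,.03]); u=int(u);v=int(v); save('g'+n+'.png',cv2.resize(im[max(0,v-60):v+40,max(0,u-60):u+60],None,fx=4,fy=4)) if n=='scene' else 0
"
```

```text
[0.42851133 0.36623648 0.01837116] [ 3.14057719e+00 -1.57332737e-03  1.34853955e+00] 0.038079623710656825 38.65618944168091 [-0.45577269 -1.31002842 12.43272892]
[-0.24  0.05  0.24] [ 0.001 -0.002  0.006]
```

View pics/gscene.png

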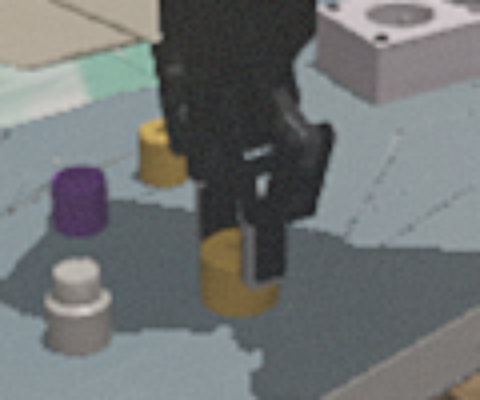

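The scene crop shows the large bushing held near its top between the pads (crop px 240,270). The purple part and the small bushing are untouched.

Request:
play_rows(
  motion=[
    [0,0,-4,0,0,0,-1],
    [0,0,-8,0,0,0,-1],
    [0,0,-8,0,0,0,-1],
    [0,0,-8,0,0,0,-1],
    [0,0,-8,0,0,0,-1],
  ],
)

```text
clock: 2.7
position: [0.4273, 0.3656, 0.0965]
tool_rot: [-3.141, 0.001, 1.349]
force: [-0.4, 0.5, -2.7]
grip_width: 0.0376
finger_force: 41.6
```

```bash
python3 -c "
from h import *
o=observe(); print(o['position'],o['tool_rot'],o['force'])
go(.5516,.1085,.075)"
```

```text
[0.42730107 0.36564745 0.09648773] [-3.14087182e+00  8.45271872e-04  1.34901281e+00] [-0.41937947  0.54565047 -2.68256259]
[-22.35  17.78   2.15] [-0.001  0.001  0.006]
```

Request:
play_rows(
  motion=[
    [-22.4,17.8,2.1,0,0,-0.006,-1],
    [-22.4,17.8,2.1,0,0,-0.006,-1],
    [-22.4,17.8,2.1,0,0,-0.006,-1],
    [-22.4,17.8,2.1,0,0,-0.006,-1],
    [-22.4,17.8,2.1,0,0,-0.006,-1],
  ],
)

```text
clock: 3.2
position: [0.5361, 0.1392, 0.0775]
tool_rot: [-3.14, 0.001, 1.355]
force: [0.2, 0.9, -2.0]
grip_width: 0.0379
finger_force: 41.5
```

```bash
python3 -c "
from h import *
go(.5516,.1085,.075)"
```

```text
[-2.67  2.18  0.25] [-0.002  0.001  0.012]
```

Request:
play_rows(
  motion=[
    [-2.7,2.2,0.3,0,0,0.012,-1],
    [-2.7,2.2,0.3,0,0,0.012,-1],
    [-2.7,2.2,0.3,0,0,0.012,-1],
    [-2.7,2.2,0.3,0,0,0.012,-1],
    [-2.7,2.2,0.3,0,0,0.012,-1],
  ],
)

```text
clock: 3.7
position: [0.5513, 0.1114, 0.0755]
tool_rot: [-3.141, -0.0, 1.345]
force: [-0.0, 0.5, -1.9]
grip_width: 0.0381
finger_force: 41.5
```

```bash
python3 -c "
from h import *
o=observe();print(o['position'],o['tool_rot'])
go(.5516,.1085,.075)
im,d,ci=grab('scene'); u,v=proj(ci,[.54,.06,.05]); u=int(u);v=int(v); save('b1.png',cv2.resize(im[v-60:v+45,u-80:u+60],None,fx=5,fy=5,interpolation=2)); print(u,v,proj(ci,[.5516,.1061,.04]),proj(ci,[.5314,.0185,.04]))
"
```

```text
[0.55128521 0.11144962 0.07550286] [-3.14081304e+00 -1.05630757e-06  1.34463189e+00]
[-0.28  0.1   0.05] [-0.001 -0.     0.002]
348 215 (np.float64(332.5154952083879), np.float64(223.1233009237867)) (np.float64(360.88835603124187), np.float64(215.8902057161752))
```

View pics/b1.png

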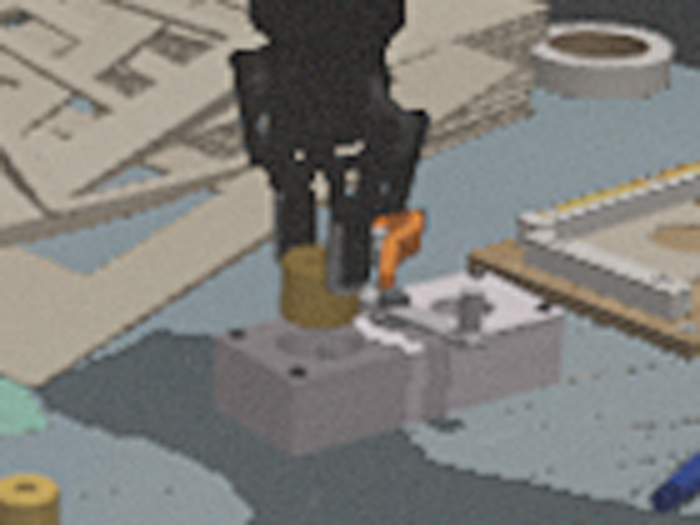

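The crop shows the large bushing held just above the large bore (crop px 320,290 over the mouth at 315,340) and the bar clear of the fingers. Correcting the 3 mm offset, then lowering.

Request:
play_rows(
  motion=[
    [-0.28,0.1,0,0,0,0.002,-1],
    [-0.28,0.1,0,0,0,0.002,-1],
    [-0.28,0.1,0.6,0,0,0.002,-1],
    [-0.28,0.1,1.2,0,0,0.002,-1],
    [-0.28,0.1,1.2,0,0,0.002,-1],
  ],
)

```text
clock: 4.25
position: [0.5516, 0.1072, 0.0628]
tool_rot: [-3.14, 0.001, 1.341]
force: [-0.2, 0.4, -1.8]
grip_width: 0.0376
finger_force: 41.5
```

Request:
play_rows(
  motion=[
    [0,0,0.3,0,0,0,-1],
    [0,0,0.6,0,0,0,-1],
    [0,0,0.8,0,0,0,-1],
    [0,0,0.8,0,0,0,-1],
    [0,0,0.8,0,0,0,-1],
  ],
)

```text
clock: 4.75
position: [0.5529, 0.107, 0.0563]
tool_rot: [3.14, -0.0, 1.34]
force: [1.0, -2.0, 8.5]
grip_width: 0.0377
finger_force: 42.6
```

```bash
python3 -c "
from h import *
o=observe();print(o['position'],o['tool_rot'],o['force'],o['moment'])
go(.5516,.1085,.055)"
```

```text
[0.55289276 0.10700886 0.05634091] [ 3.14024335e+00 -4.18725466e-04  1.34040544e+00] [ 1.04819017 -1.99739793  8.5319672 ] [-0.36714642  0.06293956  0.03572543]
[ 0.12 -0.16  0.13] [ 0.001 -0.    -0.003]
```

Request:
play_rows(
  motion=[
    [-0.1,0.05,0,0,0,0,-1],
    [-0.1,0.05,0,0,0,0,-1],
    [-0.1,0.05,0.1,0,0,0,-1],
    [-0.1,0.05,0.1,0,0,0,-1],
    [-0.1,0.05,0.1,0,0,0,-1],
  ],
)

```text
clock: 5.25
position: [0.5533, 0.1061, 0.055]
tool_rot: [3.14, -0.0, 1.341]
force: [6.0, -0.6, -1.4]
grip_width: 0.0378
finger_force: 41.7
```

```bash
python3 -c "
from h import *
o=observe();print(o['position'],o['tool_rot'],o['force'],o['moment'])"
```

```text
[0.55334366 0.10609248 0.05497658] [ 3.13987183e+00 -4.17231559e-04  1.34058628e+00] [ 5.97935706 -0.55469823 -1.38143176] [ 9.70438374e-04 -1.32735791e+00  2.07457005e-02]
```

Request:
play_rows(
  motion=[
    [0,0.12,0,0,0,0,-1],
    [0,0.12,0.2,0,0,0,-1],
    [0,0.12,0.4,0,0,0,-1],
    [0,0.12,0.6,0,0,0,-1],
    [0,0.12,0.6,0,0,0,-1],
  ],
)

```text
clock: 5.75
position: [0.5536, 0.1058, 0.0485]
tool_rot: [-3.141, 0.0, 1.341]
force: [2.3, -0.1, -4.1]
grip_width: 0.0376
finger_force: 41.6
```

```bash
python3 -c "
from h import *
o=observe();print(o['position'],o['tool_rot'],o['force'],o['moment'])"
```

```text
[0.5535707  0.10582043 0.04849032] [-3.14142286e+00  2.43882910e-04  1.34078609e+00] [ 2.27944575 -0.07726154 -4.13253342] [-0.02198731 -0.66344162 -0.00119308]
```

Request:
play_rows(
  motion=[
    [0,0.05,0.2,0,0,0,-1],
    [0,0.05,0.4,0,0,0,-1],
    [0,0.05,0.5,0,0,0,-1],
    [0,0.05,0.6,0,0,0,-1],
    [0,0.05,0.6,0,0,0,-1],
  ],
)

```text
clock: 6.25
position: [0.5546, 0.1058, 0.0429]
tool_rot: [3.141, -0.0, 1.341]
force: [5.3, 0.1, -1.1]
grip_width: 0.038
finger_force: 41.7
```

```bash
python3 -c "
from h import *
o=observe();print(o['position'],o['tool_rot'],o['force'],o['moment'])"
```

```text
[0.55461908 0.10575524 0.04290833] [ 3.14061360e+00 -2.42733489e-04  1.34064452e+00] [ 5.26877996  0.13966544 -1.09189268] [ 0.04430439 -1.30101128 -0.01388952]
```

Request:
play_rows(
  motion=[
    [0,0.12,0.1,0,0,0,-1],
    [0,0.12,0.1,0,0,0,-1],
    [0,0.12,0.1,0,0,0,-1],
    [0,0.12,0.1,0,0,0,-1],
    [0,0.12,0.1,0,0,0,-1],
  ],
)

```text
clock: 6.75
position: [0.5552, 0.1055, 0.0418]
tool_rot: [-3.141, 0.0, 1.341]
force: [2.4, 2.5, -2.9]
grip_width: 0.0378
finger_force: 41.8
```

Request:
play_rows(
  motion=[
    [0,0,0,0,0,0,0.4],
    [0,0,0,0,0,0,0.4],
    [0,0,0,0,0,0,0.4],
    [0,0,-1,0,0,0,0.4],
    [0,0,-3,0,0,0,0.4],
  ],
)

```text
clock: 7.25
position: [0.5545, 0.1052, 0.0717]
tool_rot: [-3.14, 0.001, 1.341]
force: [-0.4, 0.1, 1.0]
grip_width: 0.0597
finger_force: 0.0
```

Request:
play_rows(
  motion=[
    [0,0,-0.5,0,0,0,-1],
    [0,0,-0.5,0,0,0,-1],
    [0,0,-0.5,0,0,0,-1],
    [0,0,-0.5,0,0,0,-1],
    [0,0,-0.5,0,0,0,-1],
  ],
)

```text
clock: 7.75
position: [0.555, 0.1054, 0.0763]
tool_rot: [-3.141, 0.0, 1.341]
force: [0.3, -0.5, 0.4]
grip_width: -0.0002
finger_force: 0.0
```

```bash
python3 -c "
from h import *
o=observe();print(o['position'],o['tool_rot'],o['force'],o['grip_width'])
im,d,ci=grab('scene'); u,v=proj(ci,[.54,.06,.05]); u=int(u);v=int(v); save('b2.png',cv2.resize(im[v-60:v+45,u-80:u+60],None,fx=5,fy=5,interpolation=2))
"
```

```text
[0.55501606 0.1053924  0.07634052] [-3.14088089e+00  4.54736406e-04  1.34073352e+00] [ 0.25039089 -0.54363261  0.37050354] -0.00017938541650082282
```

View pics/b2.png

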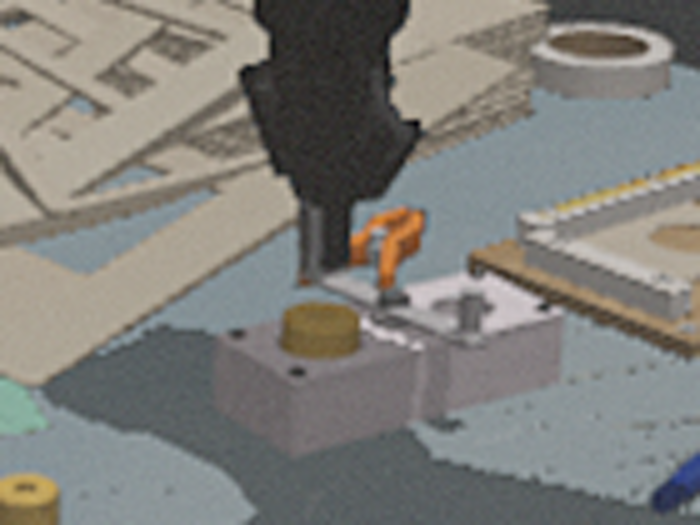

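The crop shows the large bushing standing upright in its bore (crop px 320,330) with the shut fingers above it. Pressing next.

Request:
play_rows(
  motion=[
    [-0.2,0,0.8,0,0,0,-1],
    [-0.2,0,1.6,0,0,0,-1],
    [-0.2,0,2.0,0,0,0,-1],
    [-0.2,0,2.2,0,0,0,-1],
    [-0.2,0,2.4,0,0,0,-1],
  ],
  squeeze=60,
)

```text
clock: 8.3
position: [0.555, 0.1036, 0.0528]
tool_rot: [3.142, -0.0, 1.341]
force: [-1.0, 1.0, 8.8]
grip_width: -0.0001
finger_force: 4.4
```

Request:
play_rows(
  motion=[
    [0,0,0.1,0,0,0,-1],
    [0,0,0.2,0,0,0,-1],
    [0,0,0.3,0,0,0,-1],
    [0,0,0.4,0,0,0,-1],
    [0,0,0.4,0,0,0,-1],
  ],
)

```text
clock: 8.8
position: [0.5551, 0.1036, 0.0492]
tool_rot: [3.141, -0.0, 1.341]
force: [-0.3, 0.1, 2.2]
grip_width: 0.0001
finger_force: 1.5
```

```bash
python3 -c "
from h import *
o=observe();print(o['position'],o['force'],o['moment'])"
```

```text
[0.55510503 0.1036003  0.04916051] [-0.31139624  0.09357469  2.17165384] [ 0.00508172 -0.00936761  0.02985767]
```

Request:
play_rows(
  motion=[
    [0,0,0.1,0,0,0,-1],
    [0,0,0.2,0,0,0,-1],
    [0,0,0.3,0,0,0,-1],
    [0,0,0.35,0,0,0,-1],
    [0,0,0.4,0,0,0,-1],
  ],
)

```text
clock: 9.3
position: [0.5551, 0.1036, 0.0455]
tool_rot: [3.141, -0.0, 1.341]
force: [-4.0, 0.1, 15.9]
grip_width: 0.0003
finger_force: 7.5
```

Request:
play_rows(
  motion=[
    [0,0,0.05,0,0,0,-1],
    [0,0,0.05,0,0,0,-1],
    [0,0,0.05,0,0,0,-1],
    [0,0,0.05,0,0,0,-1],
    [0,0,0.05,0,0,0,-1],
  ],
)

```text
clock: 9.8
position: [0.5551, 0.1036, 0.0448]
tool_rot: [3.141, -0.0, 1.341]
force: [-3.2, 0.7, 10.4]
grip_width: -0.0
finger_force: 5.1
```

Request:
play_rows(
  motion=[
    [0,0,0.05,0,0,0,-1],
    [0,0,0.1,0,0,0,-1],
    [0,0,0.1,0,0,0,-1],
    [0,0,0.1,0,0,0,-1],
    [0,0,0.1,0,0,0,-1],
  ],
)

```text
clock: 10.3
position: [0.5549, 0.1037, 0.0438]
tool_rot: [3.141, -0.0, 1.341]
force: [-3.1, 0.8, 12.2]
grip_width: -0.0003
finger_force: 6.0
```

Request:
play_rows(
  motion=[
    [0,0,0.03,0,0,0,-1],
    [0,0,0.06,0,0,0,-1],
    [0,0,0.06,0,0,0,-1],
    [0,0,0.06,0,0,0,-1],
    [0,0,0.06,0,0,0,-1],
  ],
)

```text
clock: 10.8
position: [0.5549, 0.1038, 0.0436]
tool_rot: [3.142, -0.001, 1.341]
force: [-5.7, 1.1, 19.8]
grip_width: -0.0004
finger_force: 10.0
```

Request:
play_rows(
  motion=[
    [0,0,0.03,0,0,0,-1],
    [0,0,0.05,0,0,0,-1],
    [0,0,0.05,0,0,0,-1],
    [0,0,0.05,0,0,0,-1],
    [0,0,0.05,0,0,0,-1],
  ],
)

```text
clock: 11.3
position: [0.5549, 0.1037, 0.0433]
tool_rot: [3.141, -0.001, 1.341]
force: [-7.2, 0.2, 26.5]
grip_width: -0.0002
finger_force: 12.9
```

Request:
play_rows(
  motion=[
    [0,0,-3,0,0,0,-1],
    [0,0,-8,0,0,0,-0.5],
    [0,0,-8,0,0,0,0],
    [0,0,-8,0,0,0,0.5],
    [0,0,-8,0,0,0,0.6],
  ],
)

```text
clock: 11.8
position: [0.5544, 0.1037, 0.1216]
tool_rot: [-3.141, 0.0, 1.341]
force: [-0.2, -0.5, -1.2]
grip_width: 0.0582
finger_force: 0.0
```

```bash
python3 -c "
from h import *
o=observe();print(o['position'])
go(.550,.303,.07)"
```

```text
[0.55443619 0.10366151 0.12164924]
[19.31 -4.97  5.16] [-0.001  0.    -0.002]
```

Request:
play_rows(
  motion=[
    [19.3,-5,2,0,0,-0.002,0.6],
    [19.3,-5,5.1,0,0,-0.002,0.6],
    [19.3,-5,5.1,0,0,-0.002,0.6],
    [19.3,-5,5.1,0,0,-0.002,0.6],
    [19.3,-5,5.1,0,0,-0.002,0.6],
  ],
)

```text
clock: 12.3
position: [0.5471, 0.3091, 0.0677]
tool_rot: [-3.137, 0.0, 1.35]
force: [-1.0, -1.2, 0.2]
grip_width: 0.0685
finger_force: 0.0
```

Request:
play_rows(
  motion=[
    [0,0,0,0,0,0,0.6],
    [0,0,0,0,0,0,0.6],
    [0,0,0,0,0,0,0.6],
    [0,0,0,0,0,0,0.6],
    [0,0,0,0,0,0,0.6],
  ],
)

```text
clock: 12.8
position: [0.5505, 0.3021, 0.0716]
tool_rot: [3.141, -0.0, 1.342]
force: [0.5, 0.2, -0.1]
grip_width: 0.0684
finger_force: 0.0
```

```bash
python3 -c "
from h import *
o=observe();print(o['position'],o['grip_width'])
go(.550,.303,.017)"
```

```text
[0.55050417 0.30214955 0.07158358] 0.06841275850141952
[ 0.07 -0.07  5.46] [ 0.    -0.    -0.001]
```

Request:
play_rows(
  motion=[
    [0,0,3,0,0,0,0.6],
    [0,0,5.4,0,0,0,0.6],
    [0,0,5.4,0,0,0,0.6],
    [0,0,5.4,0,0,0,0],
    [0,0,5.4,0,0,0,-1],
  ],
  squeeze=40,
)

```text
clock: 13.3
position: [0.5509, 0.303, 0.0186]
tool_rot: [3.14, -0.001, 1.342]
force: [-0.0, 0.2, 0.0]
grip_width: 0.0405
finger_force: 0.0
```

Request:
play_rows(
  motion=[
    [0,0,0,0,0,0,-1],
    [0,0,0,0,0,0,-1],
    [0,0,0,0,0,0,-1],
    [0,0,0,0,0,0,-1],
    [0,0,0,0,0,0,-1],
  ],
)

```text
clock: 13.8
position: [0.5509, 0.3032, 0.0189]
tool_rot: [3.14, -0.001, 1.343]
force: [-1.7, -1.0, 10.2]
grip_width: 0.0276
finger_force: 38.7
```

```bash
python3 -c "
from h import *
o=observe();print(o['position'],o['tool_rot'],o['grip_width'],o['force'])"
```

```text
[0.55089559 0.30317183 0.01885174] [ 3.14021806e+00 -1.43385757e-03  1.34266837e+00] 0.027627464322381123 [-1.72164022 -0.96582219 10.17357121]
```

Request:
play_rows(
  motion=[
    [0,0,-4,0,0,0,-1],
    [0,0,-8,0,0,0,-1],
    [0,0,-8,0,0,0,-1],
    [0,0,-8,0,0,0,-1],
    [0,0,-8,0,0,0,-1],
  ],
)

```text
clock: 14.3
position: [0.5497, 0.3029, 0.0969]
tool_rot: [-3.141, 0.0, 1.343]
force: [-0.1, 0.0, -0.6]
grip_width: 0.0277
finger_force: 39.8
```

```bash
python3 -c "
from h import *
o=observe();print(o['position'],o['force'])
go(.5354,.0150,.12)"
```

```text
[0.54972203 0.30285622 0.09686973] [-0.09562664  0.0154686  -0.58384047]
[-28.37   5.11  -2.31] [-0.001  0.    -0.   ]
```

Request:
play_rows(
  motion=[
    [-5,1,-2.3,0,0,0,-1],
    [-28.4,5.1,-2.3,0,0,0,-1],
    [-28.4,5.1,-2.3,0,0,0,-1],
    [-28.4,5.1,-2.3,0,0,0,-1],
    [-28.4,5.1,-2.3,0,0,0,-1],
  ],
)

```text
clock: 14.8
position: [0.537, 0.0557, 0.1191]
tool_rot: [-3.14, 0.001, 1.343]
force: [1.0, -0.2, -1.2]
grip_width: 0.0276
finger_force: 39.9
```

Request:
play_rows(
  motion=[
    [-7,1.2,0,0,0,0,-1],
    [-7,1.2,0,0,0,0,-1],
    [-7,1.2,0,0,0,0,-1],
    [-7,1.2,0,0,0,0,-1],
    [-7,1.2,0,0,0,0,-1],
  ],
)

```text
clock: 15.3
position: [0.5337, -0.0121, 0.1193]
tool_rot: [-3.141, -0.0, 1.344]
force: [-0.8, -0.1, 0.1]
grip_width: 0.0281
finger_force: 39.9
```

```bash
python3 -c "
from h import *
o=observe();print(o['position'],o['force'])
go(.5354,.0150,.07)"
```

```text
[ 0.5337066  -0.01210339  0.11930768] [-0.78034609 -0.12459804  0.12612003]
[ 2.68 -0.44  4.93] [-0.001 -0.     0.001]
```

Request:
play_rows(
  motion=[
    [2.7,-0.4,1,0,0,0,-1],
    [2.7,-0.4,3,0,0,0,-1],
    [2.7,-0.4,4.9,0,0,0,-1],
    [2.7,-0.4,4.9,0,0,0,-1],
    [2.7,-0.4,4.9,0,0,0,-1],
  ],
)

```text
clock: 15.8
position: [0.5359, 0.0145, 0.0709]
tool_rot: [-3.141, 0.0, 1.344]
force: [0.0, -0.7, -0.9]
grip_width: 0.0277
finger_force: 39.9
```

```bash
python3 -c "
from h import *
o=observe();print(o['position'],o['force'])
go(.5354,.0150,.06)
im,d,ci=grab('scene'); u,v=proj(ci,[.535,.015,.05]); u=int(u);v=int(v); save('b3.png',cv2.resize(im[v-45:v+45,u-60:u+60],None,fx=6,fy=6,interpolation=2))"
```

```text
[0.53591871 0.01453402 0.07089901] [ 0.01679497 -0.74805858 -0.89611686]
[ 0.03 -0.06  1.09] [-0.001  0.     0.001]
```

View pics/b3.png

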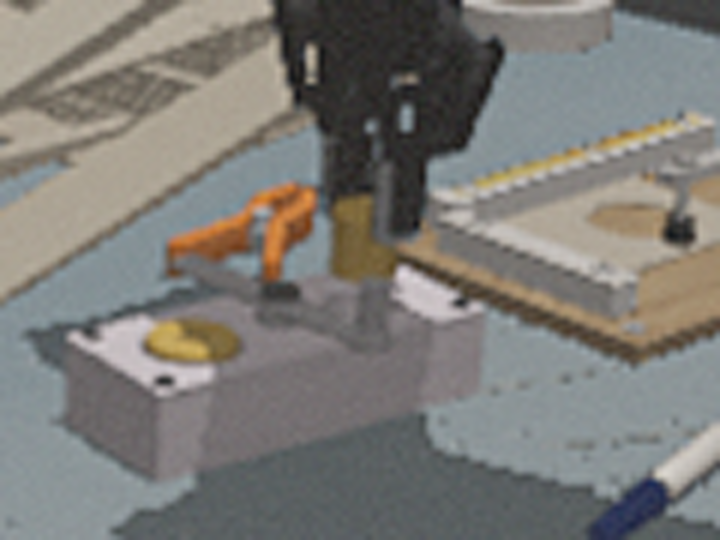

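The crop shows the large bushing seated low in its bore (crop px 195,342) and the small bushing held above the small bore (365,235). Lowering.

Request:
play_rows(
  motion=[
    [0,0,0.5,0,0,0,-1],
    [0,0,0.9,0,0,0,-1],
    [0,0,1.2,0,0,0,-1],
    [0,0,1.5,0,0,0,-1],
    [0,0,1.6,0,0,0,-1],
  ],
)

```text
clock: 16.35
position: [0.5359, 0.0144, 0.0547]
tool_rot: [-3.141, -0.001, 1.343]
force: [-2.5, 2.2, 0.9]
grip_width: 0.0275
finger_force: 40.1
```

```bash
python3 -c "
from h import *
o=observe();print(o['position'],o['force'],o['moment'])"
```

```text
[0.53586902 0.01441183 0.05471159] [-2.46058805  2.15695497  0.94268281] [ 0.61713882  0.43748888 -0.01506633]
```

Request:
play_rows(
  motion=[
    [0.08,-0.06,0.1,0,0,0,-1],
    [0.08,-0.06,0.3,0,0,0,-1],
    [0.08,-0.06,0.5,0,0,0,-1],
    [0.08,-0.06,0.7,0,0,0,-1],
    [0.08,-0.06,0.8,0,0,0,-1],
  ],
)

```text
clock: 16.85
position: [0.5356, 0.0147, 0.0466]
tool_rot: [-3.141, 0.0, 1.343]
force: [-0.6, 0.8, 1.3]
grip_width: 0.028
finger_force: 40.1
```

```bash
python3 -c "
from h import *
o=observe();print(o['position'],o['force'],o['moment'])"
```

```text
[0.53556819 0.01473698 0.04656028] [-0.64584011  0.81804111  1.28202674] [0.14725229 0.12080012 0.02198851]
```

Going well; on to the ribs (~17 mm), then release, rise and shut the fingers.

Request:
play_rows(
  motion=[
    [0.03,-0.02,0.1,0,0,0,-1],
    [0.03,-0.02,0.3,0,0,0,-1],
    [0.03,-0.02,0.4,0,0,0,-1],
    [0.03,-0.02,0.45,0,0,0,-1],
    [0.03,-0.02,0.45,0,0,0,-1],
  ],
)

```text
clock: 17.35
position: [0.5348, 0.0154, 0.0422]
tool_rot: [-3.14, -0.0, 1.343]
force: [-4.7, 2.5, 4.6]
grip_width: 0.0275
finger_force: 40.4
```

Request:
play_rows(
  motion=[
    [0,0,0,0,0,0,0.2],
    [0,0,0,0,0,0,0.2],
    [0,0,0,0,0,0,0.2],
    [0,0,-1,0,0,0,0.2],
    [0,0,-3,0,0,0,0.2],
  ],
)

```text
clock: 17.85
position: [0.5349, 0.015, 0.0723]
tool_rot: [-3.14, 0.001, 1.343]
force: [-0.7, -0.7, -0.3]
grip_width: 0.0512
finger_force: 0.0
```

Request:
play_rows(
  motion=[
    [0,0,-0.5,0,0,0,-1],
    [0,0,-0.5,0,0,0,-1],
    [0,0,-0.5,0,0,0,-1],
    [0,0,-0.5,0,0,0,-1],
    [0,0,-0.5,0,0,0,-1],
  ],
  squeeze=60,
)

```text
clock: 18.35
position: [0.5352, 0.0151, 0.0768]
tool_rot: [-3.141, 0.0, 1.343]
force: [0.5, -0.0, -0.2]
grip_width: 0.0
finger_force: 0.0
```

```bash
python3 -c "
from h import *
o=observe();print(o['position'],o['force'],o['grip_width'])
im,d,ci=grab('scene'); u,v=proj(ci,[.535,.015,.05]); u=int(u);v=int(v); save('b4.png',cv2.resize(im[v-45:v+45,u-60:u+60],None,fx=6,fy=6,interpolation=2))"
```

```text
[0.53520978 0.01508545 0.07683716] [ 0.48537864 -0.02926936 -0.15244133] 4.6352781004941044e-05
```

View pics/b4.png

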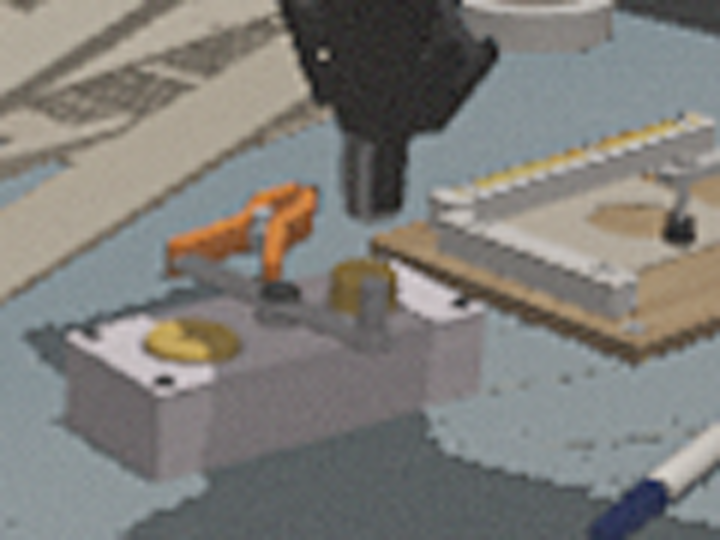

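The small bushing stands upright in its bore (crop px 362,285), the fingers above it. Pressing it.

Request:
play_rows(
  motion=[
    [0,0,0.8,0,0,0,-1],
    [0,0,1.6,0,0,0,-1],
    [0,0,2.0,0,0,0,-1],
    [0,0,2.2,0,0,0,-1],
    [0,0,2.4,0,0,0,-1],
  ],
)

```text
clock: 18.9
position: [0.5357, 0.015, 0.0532]
tool_rot: [3.141, 0.0, 1.343]
force: [0.3, -0.9, 9.1]
grip_width: -0.0001
finger_force: 4.4
```

Request:
play_rows(
  motion=[
    [0,0,0.1,0,0,0,-1],
    [0,0,0.2,0,0,0,-1],
    [0,0,0.3,0,0,0,-1],
    [0,0,0.4,0,0,0,-1],
    [0,0,0.5,0,0,0,-1],
  ],
)

```text
clock: 19.4
position: [0.536, 0.0149, 0.049]
tool_rot: [3.14, -0.0, 1.342]
force: [-2.7, -1.4, 14.7]
grip_width: -0.0
finger_force: 7.2
```

Request:
play_rows(
  motion=[
    [0,0,0.1,0,0,0,-1],
    [0,0,0.2,0,0,0,-1],
    [0,0,0.25,0,0,0,-1],
    [0,0,0.25,0,0,0,-1],
    [0,0,0.25,0,0,0,-1],
  ],
)

```text
clock: 19.9
position: [0.536, 0.015, 0.0463]
tool_rot: [3.14, -0.0, 1.343]
force: [-0.6, 0.0, 8.8]
grip_width: 0.0002
finger_force: 4.2
```

Request:
play_rows(
  motion=[
    [0,0,0.1,0,0,0,-1],
    [0,0,0.2,0,0,0,-1],
    [0,0,0.2,0,0,0,-1],
    [0,0,0.2,0,0,0,-1],
    [0,0,0.2,0,0,0,-1],
  ],
)

```text
clock: 20.4
position: [0.5359, 0.015, 0.0442]
tool_rot: [3.141, -0.0, 1.343]
force: [0.5, -0.9, 6.2]
grip_width: 0.0001
finger_force: 2.9
```

Request:
play_rows(
  motion=[
    [0,0,0.03,0,0,0,-1],
    [0,0,0.06,0,0,0,-1],
    [0,0,0.06,0,0,0,-1],
    [0,0,0.06,0,0,0,-1],
    [0,0,0.06,0,0,0,-1],
  ],
)

```text
clock: 20.9
position: [0.5359, 0.015, 0.0439]
tool_rot: [3.141, -0.0, 1.342]
force: [-2.2, -1.3, 13.1]
grip_width: 0.0002
finger_force: 6.4
```

Request:
play_rows(
  motion=[
    [0,0,0.03,0,0,0,-1],
    [0,0,0.06,0,0,0,-1],
    [0,0,0.06,0,0,0,-1],
    [0,0,0.06,0,0,0,-1],
    [0,0,0.06,0,0,0,-1],
  ],
)

```text
clock: 21.4
position: [0.536, 0.015, 0.0435]
tool_rot: [3.14, -0.0, 1.343]
force: [-4.1, -0.9, 20.0]
grip_width: 0.0002
finger_force: 9.6
```

Request:
play_rows(
  motion=[
    [0,0,0.03,0,0,0,-1],
    [0,0,0.03,0,0,0,-1],
    [0,0,0.03,0,0,0,-1],
    [0,0,0.03,0,0,0,-1],
    [0,0,0.03,0,0,0,-1],
  ],
)

```text
clock: 21.9
position: [0.5359, 0.015, 0.0433]
tool_rot: [3.141, -0.0, 1.342]
force: [-5.6, -0.2, 22.0]
grip_width: -0.0002
finger_force: 11.2
```

Both bushings stopped at 22 to 26 N with the tool at z ≈ 43.3 mm, so both are home. Now rising and moving beside the knob with the fingers shut.

Request:
play_rows(
  motion=[
    [0,0,-4,0,0,0,-1],
    [0,0,-7.5,0,0,0,-1],
    [1.1,-5.4,-7.5,0,0,0,-1],
    [1.1,-5.4,-7.5,0,0,0,-1],
    [1.1,-5.4,-7.5,0,0,0,-1],
  ],
)

```text
clock: 22.4
position: [0.4849, 0.0388, 0.1177]
tool_rot: [3.141, -0.001, 1.344]
force: [1.5, -0.7, -0.0]
grip_width: -0.0002
finger_force: 0.0
```

```bash
cat > k.py <<'E'
from h import *
# block frame (tcp coords) from the two seats; bar and knob from the top view by depth
piv=np.array([.5455,.059]); yw=-.2277; ex=np.array([np.cos(yw),np.sin(yw)]); ey=np.array([-ex[1],ex[0]])
blk=lambda p:np.round([(p-piv)@ex*1000,(p-piv)@ey*1000],1)
if __name__=='__main__':
    o=observe(); print('tcp xb,yb',blk(o['position'][:2]),o['position'][2])
    im,d,ci=grab('top'); b=np.array([.0035,-.0025])
    P=np.array([bydepth(ci,u,v,d[v,u]) for v in range(170,250) for u in range(330,430)])
    for lo,hi in((.047,.056),(.066,.08)):
        q=P[(P[:,2]>lo)&(P[:,2]<hi)][:,:2]; q=q[np.hypot(*(q+b-piv).T)<.075]
        print(lo,len(q)); 
        if len(q)>4: print('rect',cv2.minAreaRect(np.array([blk(x+b) for x in q],np.float32)),'mean',blk(q.mean(0)+b))
    save('t5.png',cv2.resize(im[150:260,310:440],None,fx=5,fy=5,interpolation=2))
E
python3 k.py
```

```text
tcp xb,yb [-54.5 -33.4] 0.11768467429954375
0.047 419
rect ((-2.246112823486328, 23.76100730895996), (125.18461608886719, 65.50626373291016), 6.329461097717285) mean [3.9 1.5]
0.066 38
rect ((-53.43837356567383, -7.400269508361816), (11.101743698120117, 11.373772621154785), 17.10273551940918) mean [-53.8  -7.2]
```

View pics/t5.png

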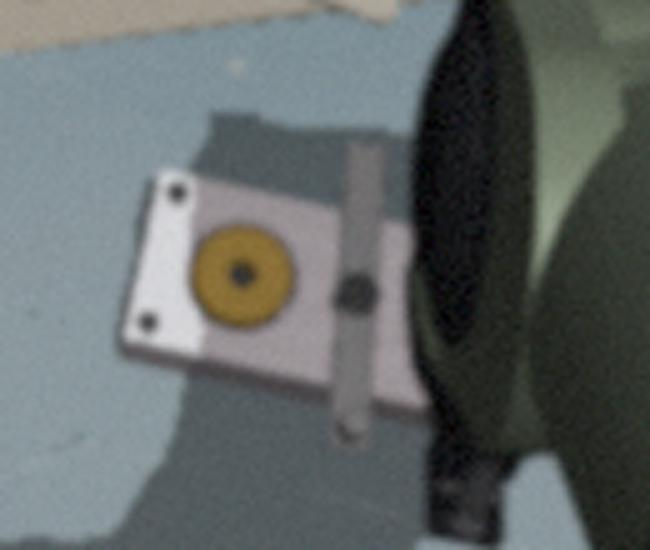

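Knob measured at block coordinates (-53.8, -7.2) mm, radius 54.3 mm, which agrees with 54. The top crop shows the large bushing home at (243,275), the bar clear across, and the knob at (350,428). Lowering beside it and pushing along the arc.

Request:
play_rows(
  motion=[
    [0,0,3,0,0,0,-1],
    [0,0,5.9,0,0,0,-1],
    [0,0,5.9,0,0,0,-1],
    [0.5,0.1,5.9,0,0,0,-1],
    [0.9,0.1,5.9,0,0,0,-1],
  ],
)

```text
clock: 22.95
position: [0.4896, 0.0468, 0.0594]
tool_rot: [3.14, -0.001, 1.342]
force: [0.1, -0.4, -0.7]
grip_width: 0.0
finger_force: 0.0
```

Request:
play_rows(
  motion=[
    [0.4,0,0,0,0,0,-1],
    [0.8,0,0,0,0,0,-1],
    [1.2,0,0,0,0,0,-1],
    [1.6,0,0,0,0,0,-1],
    [1.6,0,0,0,0,0,-1],
  ],
)

```text
clock: 23.45
position: [0.4923, 0.0629, 0.0584]
tool_rot: [3.141, -0.0, 1.344]
force: [0.5, -0.3, 0.5]
grip_width: -0.0
finger_force: 0.0
```

```bash
python3 -c "
from k import *
o=observe(); print(blk(o['position'][:2]),o['position'][2],o['force'],o['moment'])"
```

```text
[-52.8  -8.2] 0.0584267130349018 [ 0.47236154 -0.32051598  0.498408  ] [-0.00538082  0.02185423 -0.03016309]
```

Request:
play_rows(
  motion=[
    [0.6,0.1,0,0,0,0,-1],
    [1.1,0.25,0,0,0,0,-1],
    [1.6,0.5,0,0,0,0,-1],
    [2.0,0.75,0,0,0,0,-1],
    [2.4,1.0,0,0,0,0,-1],
  ],
)

```text
clock: 23.95
position: [0.5075, 0.0837, 0.0583]
tool_rot: [-3.142, 0.0, 1.343]
force: [-2.0, -1.4, 0.7]
grip_width: -0.0001
finger_force: 0.8
```

Request:
play_rows(
  motion=[
    [0.5,0.4,0,0,0,0,-1],
    [0.9,0.8,0,0,0,0,-1],
    [0.9,0.8,0,0,0,0,-1],
    [0.4,0.8,0,0,0,0,-1],
    [-0.2,0.8,0,0,0,0,-1],
  ],
)

```text
clock: 24.45
position: [0.5144, 0.0791, 0.0583]
tool_rot: [3.141, 0.0, 1.343]
force: [0.7, -0.0, -0.3]
grip_width: 0.0002
finger_force: 0.0
```

```bash
sed -i 's/(.066,.08)/(.062,.08)/' k.py; python3 k.py; python3 -c "
from h import *
print(observe()['force'])"
```

```text
tcp xb,yb [-34.9  12.6] 0.05829882091195002
0.047 58
rect ((-22.900001525878906, 47.25), (47.30543899536133, 24.819440841674805), 45.0) mean [-33.5  35.8]
0.062 40
rect ((-39.57876968383789, 30.58558464050293), (29.473852157592773, 10.79183292388916), 77.61925506591797) mean [-38.6  37.5]
[-0.20773738 -2.55945111 -0.67250167]
```

The knob has moved to about (-38, 38) mm in the block frame. Going round to its -x side and pushing shut.

Request:
play_rows(
  motion=[
    [-0.3,-1.5,0,0,0,0,-1],
    [-0.3,-3.2,0,0,0,0,-1],
    [-0.3,-3.3,0,0,0,0,-1],
    [1.5,-3.3,0,0,0,0,-1],
    [3.6,-3.3,0,0,0,0,-1],
  ],
)

```text
clock: 25.0
position: [0.4911, 0.1217, 0.0586]
tool_rot: [3.141, -0.0, 1.341]
force: [0.4, 0.5, 0.2]
grip_width: 0.0002
finger_force: 0.0
```

Request:
play_rows(
  motion=[
    [0,0.6,0,0,0,0,-1],
    [0,1.2,0,0,0,0,-1],
    [0.1,1.8,0,0,0,0,-1],
    [0.2,2.4,0,0,0,0,-1],
    [0.3,3.0,0,0,0,0,-1],
  ],
)

```text
clock: 25.5
position: [0.5178, 0.1256, 0.0582]
tool_rot: [-3.134, -0.007, 1.349]
force: [-13.1, 33.0, 3.3]
grip_width: 0.0001
finger_force: 8.2
```

```bash
python3 k.py; python3 -c "
from h import *
print(observe()['force'])"
```

```text
tcp xb,yb [-42.   58.7] 0.05821260240528374
0.047 0
0.062 0
[-1.98655879  2.20296901  0.48942634]
```

Request:
play_rows(
  motion=[
    [0.3,-0.5,0,0,0,0,-1],
    [0.3,-1.5,0,0,0,0,-1],
    [0,-2.8,0,0,0,0,-1],
    [0,-2.8,0,0,0,0,-1],
    [0,-2.8,0,0,0,0,-1],
  ],
)

```text
clock: 26.05
position: [0.4933, 0.1241, 0.0585]
tool_rot: [3.141, 0.0, 1.342]
force: [-0.3, -0.7, 0.2]
grip_width: 0.0004
finger_force: 0.0
```

```bash
python3 k.py; python3 - <<'E'
from h import *
print(observe()['force'])
im,d,ci=grab('scene'); u,v=proj(ci,[.535,.05,.05]); u=int(u);v=int(v)
a=cv2.resize(im[v-45:v+45,u-60:u+60],None,fx=3.3,fy=3.3,interpolation=2); t=cv2.imread('pics/t5.png')[:,:,::-1]; t=cv2.resize(t,(a.shape[1],a.shape[0])); save('b6.png',np.hstack([a,t]))
E
```

```text
tcp xb,yb [-65.6  51.6] 0.05849974865731407
0.047 0
0.062 0
[ 0.3304297  -0.43209632 -0.51252917]
```

View pics/b6.png

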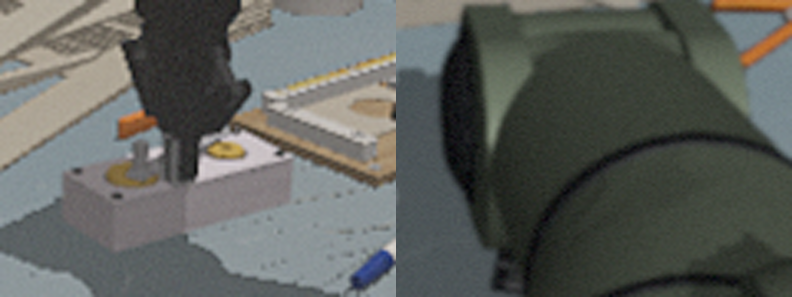

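The scene crop shows the bar swung over the large bushing with the knob at (140,150), and both bushings low. I have used all ten views, so I continue by numbers from depth.

```bash
cat > kn.py <<'E'
from k import *
def knob():
    im,d,ci=grab('scene'); u,v=map(int,proj(ci,[.545,.06,.05]))
    P=np.array([bydepth(ci,a,b,d[b,a]) for b in range(v-45,v+30) for a in range(u-50,u+50) if d[b,a]>0])
    B=np.array([[*blk(p[:2]),p[2]*1000] for p in P])
    for lo,hi in((46,56),(59,74)):
        q=B[(B[:,2]>lo)&(B[:,2]<hi)&(np.hypot(B[:,0],B[:,1])<75)]
        print(lo,len(q))
        n=0
        H,xe,ye=np.histogram2d(q[:,0],q[:,1],bins=[np.arange(-72,73,12)]*2)
        for i,j in zip(*np.nonzero(H>2)): print('  xb',xe[i]+6,'yb',ye[j]+6,int(H[i,j]),q[(abs(q[:,0]-xe[i]-6)<6)&(abs(q[:,1]-ye[j]-6)<6)].mean(0).round(1))
o=observe(); print(blk(o['position'][:2]),o['position'][2],o['force']); knob()
E
python3 kn.py
```

```text
[-65.2  51.9] 0.05842244168860988 [1.21080049 0.01807386 0.47728965]
46 67
  xb -30 yb 42 3 [-24.2  45.8  50.7]
  xb -30 yb 54 13 [-26.9  55.1  50.6]
  xb -30 yb 66 3 [-25.5  62.8  52.3]
  xb -18 yb 42 5 [-19.7  40.3  50.7]
  xb -18 yb 54 5 [-21.8  57.   51.4]
  xb -18 yb 66 7 [-20.   63.3  50.6]
  xb -6 yb -18 3 [ -2.2 -19.4  49.4]
  xb -6 yb 30 4 [-7.9 30.8 51.4]
  xb 6 yb -54 3 [  9.8 -51.5  48.8]
  xb 6 yb -42 7 [  7.8 -41.3  49.3]
  xb 6 yb -30 5 [  3.7 -29.2  50.9]
  xb 6 yb -18 4 [  2.  -20.6  50.5]
59 29
  xb -30 yb 54 14 [-25.6  55.3  67. ]
  xb -30 yb 66 3 [-25.1  60.9  64. ]
  xb -18 yb 54 7 [-22.2  56.9  66.5]
  xb -18 yb 66 5 [-22.4  61.5  68. ]
```

Request:
play_rows(
  motion=[
    [-0.3,0.8,0,0,0,0,-1],
    [-0.3,1.6,0,0,0,0,-1],
    [-0.3,2.2,0,0,0,0,-1],
    [-0.3,2.6,0,0,0,0,-1],
    [-0.2,3.0,0,0,0,0,-1],
  ],
)

```text
clock: 26.7
position: [0.522, 0.1159, 0.0582]
tool_rot: [-3.141, 0.0, 1.343]
force: [-2.3, 1.6, 0.9]
grip_width: -0.0001
finger_force: 1.2
```

```bash
python3 kn.py
```

```text
[-35.7  50.1] 0.05818289610546969 [-2.30351503  1.60308299  0.93679717]
46 103
  xb -18 yb 54 8 [-21.7  55.1  51.9]
  xb -18 yb 66 12 [-20.   63.4  50.7]
  xb -6 yb -18 6 [ -2.5 -18.7  49.7]
  xb -6 yb -6 7 [-5.5 -6.7 49.8]
  xb -6 yb 6 13 [-8.8  6.1 52.4]
  xb 6 yb -54 3 [  5.6 -51.5  50.2]
  xb 6 yb -42 10 [  6.5 -42.2  50.5]
  xb 6 yb -30 9 [  4.5 -30.9  50.6]
  xb 6 yb -18 8 [  6.  -19.   51.1]
  xb 6 yb -6 4 [ 1.1 -6.2 53.2]
  xb 18 yb -54 3 [ 15.9 -50.7  50.6]
  xb 18 yb -42 4 [ 15.1 -40.5  50.2]
59 63
  xb -54 yb 42 3 [-50.   46.2  69.6]
  xb -54 yb 54 8 [-49.2  52.3  69.4]
  xb -42 yb 42 4 [-43.4  42.6  63.2]
  xb -42 yb 54 13 [-43.5  54.4  63.7]
  xb -42 yb 66 8 [-38.8  61.8  68. ]
  xb -30 yb 66 9 [-33.   62.5  65.9]
  xb -18 yb 54 6 [-21.   58.   66.4]
  xb -18 yb 66 12 [-19.7  61.8  66.9]
```

Contact force 2.8 N, so the knob is being pushed. Continuing to the stop.

Request:
play_rows(
  motion=[
    [0,0.4,0,0,0,0,-1],
    [0.1,0.8,0,0,0,0,-1],
    [0.1,1.2,0,0,0,0,-1],
    [0.1,1.2,0,0,0,0,-1],
    [0.1,1.2,0,0,0,0,-1],
  ],
)

```text
clock: 27.25
position: [0.534, 0.1138, 0.0583]
tool_rot: [3.141, 0.0, 1.342]
force: [-0.8, 0.7, -0.2]
grip_width: -0.0001
finger_force: 0.0
```

Request:
play_rows(
  motion=[
    [0,0.2,0,0,0,0,-1],
    [0,0.3,0,0,0,0,-1],
    [0,0.3,0,0,0,0,-1],
    [0,0.3,0,0,0,0,-1],
    [0,0.3,0,0,0,0,-1],
  ],
)

```text
clock: 27.75
position: [0.5368, 0.1134, 0.0583]
tool_rot: [3.141, -0.0, 1.343]
force: [-0.3, 1.4, 0.2]
grip_width: -0.0003
finger_force: 0.2
```

```bash
python3 kn.py
```

```text
[-20.8  51.1] 0.05833331611227566 [-0.26812533  1.44197528  0.17211302]
46 138
  xb -6 yb -54 7 [ -7.2 -53.6  49.4]
  xb -6 yb -42 10 [ -8.5 -42.   49.8]
  xb -6 yb -30 14 [ -6.9 -29.2  50.5]
  xb -6 yb -18 12 [ -5.9 -17.6  50. ]
  xb -6 yb -6 9 [-7.9 -5.4 50.5]
  xb -6 yb 6 14 [-8.8  6.4 52.8]
  xb -6 yb 18 16 [-7.2 17.5 50.8]
  xb -6 yb 30 3 [-8.  31.6 47.5]
  xb -6 yb 54 11 [-8.1 55.1 50.7]
  xb -6 yb 66 15 [-6.2 64.5 51.2]
  xb 6 yb -42 4 [  2.2 -43.6  50.4]
  xb 6 yb -18 4 [  1.5 -19.4  50.9]
  xb 6 yb 6 6 [ 2.7  5.8 54.1]
59 75
  xb -30 yb 42 5 [-31.3  45.   65.9]
  xb -30 yb 54 24 [-31.   54.4  67.2]
  xb -30 yb 66 12 [-27.1  62.6  66.7]
  xb -18 yb 66 11 [-17.7  62.8  66.6]
  xb -6 yb 54 4 [-5.6 59.3 68.1]
  xb -6 yb 66 13 [-5.3 63.4 65.2]
  xb 6 yb 66 3 [ 0.5 62.1 66.9]
```

Request:
play_rows(
  motion=[
    [0,0.1,0,0,0,0,-1],
    [0,0.2,0,0,0,0,-1],
    [0,0.2,0,0,0,0,-1],
    [0,0.2,0,0,0,0,-1],
    [0,0.2,0,0,0,0,-1],
  ],
)

```text
clock: 28.3
position: [0.5375, 0.1132, 0.0581]
tool_rot: [-3.139, 0.0, 1.343]
force: [-6.9, 2.7, 3.5]
grip_width: 0.0003
finger_force: 4.2
```

Request:
play_rows(
  motion=[
    [0,0.1,0,0,0,0,-1],
    [0,0.15,0,0,0,0,-1],
    [0,0.15,0,0,0,0,-1],
    [0,0.15,0,0,0,0,-1],
    [0,0.15,0,0,0,0,-1],
  ],
)

```text
clock: 28.8
position: [0.5379, 0.1131, 0.0579]
tool_rot: [-3.137, 0.001, 1.344]
force: [-13.3, 3.1, 7.3]
grip_width: -0.0002
finger_force: 7.3
```

Firm at the stop (13 N with no further travel). Retreating and checking the bar angle.

Request:
play_rows(
  motion=[
    [0,-1,0,0,0,0,-1],
    [0,-2.5,0,0,0,0,-1],
    [0,-2.5,-2,0,0,0,-1],
    [0,-5,-6,0,0,0,-1],
    [0,-10,-12,0,0,0,-1],
  ],
)

```text
clock: 29.3
position: [0.4599, 0.1307, 0.1574]
tool_rot: [3.141, 0.001, 1.341]
force: [-0.3, 1.5, 1.8]
grip_width: 0.0
finger_force: 0.0
```

Request:
play_rows(
  motion=[
    [8,-5,-5,0,0,0,-1],
    [15,-5,-5,0,0,0,-1],
    [15,-5,-5,0,0,0,-1],
    [15,-5,-5,0,0,0,-1],
    [15,-5,-5,0,0,0,-1],
  ],
)

```text
clock: 29.8
position: [0.445, 0.2915, 0.207]
tool_rot: [3.141, -0.001, 1.347]
force: [-0.6, -0.5, -0.2]
grip_width: 0.0001
finger_force: 0.0
```

```bash
cat > fin.py <<'E'
from k import *
o=observe(); print(o['position'],o['force'])
for n in('top','scene'):
    im,d,ci=grab(n); u,v=map(int,proj(ci,[.545,.06,.05]))
    P=[(a,b,*bydepth(ci,a,b,d[b,a])) for b in range(v-45,v+45) for a in range(u-60,u+60) if d[b,a]>0]
    B=np.array([[*blk(np.array(p[2:4])),p[4]*1000] for p in P])
    near=np.hypot(B[:,0],B[:,1])<80
    q=B[near&(B[:,2]>47)&(B[:,2]<56)]; k=B[near&(B[:,2]>60)&(B[:,2]<80)]
    print(n,len(q),len(k),'bar',cv2.minAreaRect(q[:,:2].astype(np.float32)),'fit',np.polyfit(q[:,1],q[:,0],1).round(3))
    if len(k): print(' knob',k.mean(0).round(1))
    t=B[(abs(B[:,2]-40)<9)]
    for nm,yb,r in(('L',45,19),('S',-45,14)):
        s=B[(np.hypot(B[:,0],B[:,1]-yb)<r)&(abs(B[:,0])>10)]; print(' ',nm,len(s),np.median(s[:,2]).round(1))
    s=B[(abs(B[:,1])<20)&(abs(B[:,0])>12)&(abs(B[:,0])<30)]; print('  block top',np.median(s[:,2]).round(1))
E
python3 fin.py
```

```text
[0.44502502 0.29148582 0.20695613] [-0.64685549 -0.5175153  -0.22977296]
top 413 37 bar ((-3.574784755706787, 2.9186363220214844), (16.842866897583008, 121.44935607910156), 0.6572839021682739) fit [-0.015 -4.12 ]
 knob [-4.4 56.  71.1]
  L 105 42.3
  S 31 43.0
  block top 38.5
scene 161 32 bar ((-3.3948917388916016, 6.029808044433594), (18.46146583557129, 123.77385711669922), 0.4672335982322693) fit [-0.007 -5.49 ]
 knob [-5.  61.  68.5]
  L 17 43.1
  S 7 44.3
  block top 39.7
```

```bash
python3 -c "
from workcell import bot
print(bot.job_done())"
```

```text
the job is handed in; nothing more can be done
None
```

I pressed both bushings home, stopping at 26.5 N on the large and 22 N on the small. The retainer bar is shut against its stop over both, and I handed the job in at about 30 s; on the first try at shutting it the finger slipped past the knob, with a 35 N reading, and no verdict came back.

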